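# Assemble two gingerbread houses on their cake boards

## Task

Put the two gingerbread houses together. The tall house stands on the red-edged board: the red-iced storey at the bottom within the iced outline, the yellow-iced storey on it, then the red roof; the cottage stands on the blue-edged board: the blue-iced storey within the outline, then the blue roof. Centre every piece on the one below with the walls lined up (which wall faces which way does not matter), let go of everything, and do not knock over the jar of pink sugar pearls.

Things in the scene. Friction and masses are not known exactly. Their poses are not given: they have to be found in the camera images.
- red_storey_center (a point): Loose ground storey of the tall house: a gingerbread-brown square block 60 x 60 mm, 44 mm high, doors and windows on its sides, a red icing border round its flat top. The point is its centre, 22 mm above its underside; z is up, x and y are square to its walls. It starts upright on the green mat, whose top lies 3 mm above the work surface. About 110 g.
- yellow_storey_center (a point): Loose upper storey of the tall house: a gingerbread-brown square block 50 x 50 mm, 40 mm high, with a yellow icing border round its flat top. The point is its centre, 20 mm above its underside; z up, x and y square to its walls. It starts upright on the mat. About 110 g.
- blue_storey_center (a point): Loose storey of the cottage: a gingerbread-brown square block 56 x 56 mm, 40 mm high, with a blue icing border round its flat top. The point is its centre, 20 mm above its underside; z up, x and y square to its walls. It starts upright on the mat. About 110 g.
- red_roof_chimney (a point): Loose red roof of the tall house: a flat-bottomed square low pyramid of red tiles, 56 x 56 mm at the eaves, rising to 24 mm, with an upright square brown chimney (26 x 26 mm, white rim) at its middle from there to 56 mm above the underside: pick it up by the chimney. The point lies on the chimney's axis 40 mm above the roof's underside; z up, x and y square to eaves and chimney. It starts upright on the mat. About 90 g.
- blue_roof_chimney (a point): Loose blue roof of the cottage: like the red roof but with blue tiles and 64 x 64 mm at the eaves; the same 26 x 26 mm brown chimney with white rim, from 24 to 56 mm above the underside. The point lies on the chimney's axis 40 mm above the roof's underside; z up, x and y square to eaves and chimney. It starts upright on the mat. About 90 g.
- red_board_mark (a point): Fixed white square cake board, 90 x 90 mm and 8 mm thick, with a red edge and a 60 mm square red iced outline at its middle. The point is the middle of its top face, 11 mm above the work surface; z up, x and y along its edges and the outline's sides.
- blue_board_mark (a point): Fixed white square cake board, 90 x 90 mm and 8 mm thick, with a blue edge and a 56 mm square blue iced outline at its middle. The point is the middle of its top face, 11 mm above the work surface; z up, x and y along its edges and the outline's sides.
- pearl_jar_center (a point): Loose upright jar of pink sugar pearls with a white cap, 36 mm across and 60 mm high, standing on the mat among the pieces; to be left standing. The point is its centre, 30 mm above its underside.

How it is judged:
At the end, for the whole second after the job is handed in: Both houses stacked as asked: bottom storeys within 10 mm of the outline's middle, other pieces within 8 mm of the middle of the one below; upright (0.1 rad), seated (5 mm in height), walls lined up with what is below (0.2 rad, quarter turns free); released, at rest (horizontal distance between red_storey_center and red_board_mark below 0.01 m and z of red_storey_center in the frame of red_board_mark between 0.017 and 0.027 m and angle between each of red_storey_center, yellow_storey_center, red_roof_chimney, blue_storey_center, blue_roof_chimney's own z axis and vertical below 0.1 rad and (angle between the x axis of red_storey_center and the x axis of red_board_mark, either way round below 0.2 rad or angle between the x axis of red_storey_center and the y axis of red_board_mark, either way round below 0.2 rad) and horizontal distance between yellow_storey_center and red_storey_center below 0.008 m and z of yellow_storey_center in the frame of red_storey_center between 0.037 and 0.047 m and (angle between the x axis of yellow_storey_center and the x axis of red_storey_center, either way round below 0.2 rad or angle between the x axis of yellow_storey_center and the y axis of red_storey_center, either way round below 0.2 rad) and horizontal distance between red_roof_chimney and yellow_storey_center below 0.008 m and z of red_roof_chimney in the frame of yellow_storey_center between 0.055 and 0.065 m and (angle between the x axis of red_roof_chimney and the x axis of yellow_storey_center, either way round below 0.2 rad or angle between the x axis of red_roof_chimney and the y axis of yellow_storey_center, either way round below 0.2 rad) and horizontal distance between blue_storey_center and blue_board_mark below 0.01 m and z of blue_storey_center in the frame of blue_board_mark between 0.015 and 0.025 m and (angle between the x axis of blue_storey_center and the x axis of blue_board_mark, either way round below 0.2 rad or angle between the x axis of blue_storey_center and the y axis of blue_board_mark, either way round below 0.2 rad) and horizontal distance between blue_roof_chimney and blue_storey_center below 0.008 m and z of blue_roof_chimney in the frame of blue_storey_center between 0.055 and 0.065 m and (angle between the x axis of blue_roof_chimney and the x axis of blue_storey_center, either way round below 0.2 rad or angle between the x axis of blue_roof_chimney and the y axis of blue_storey_center, either way round below 0.2 rad) and linear speed of each of red_storey, yellow_storey, blue_storey, red_roof, blue_roof below 0.02 m/s); the robot touches nothing.
It fails at once if the jar of sugar pearls is knocked over (angle between pearl_jar_center's own z axis and vertical above 0.6 rad).
It also fails if it takes over 136 s, if anything falls off the work surface, if the arm or the gripper's body presses on something with over 40 N, if the wrist force passes 120 N, or if a joint passes its speed limit or range.

## Robot

A 6-joint arm with a two-finger parallel gripper is mounted at the origin on the work surface. World frame = base frame: x ahead of the robot, y to its left, z up, the work surface at z = 0. Lengths are in m, angles in rad, forces in N, time in s.
With the tool pointing down it reaches from about 0.3 to 0.875 m from the base axis. Payload 6.4 kg.
Tool frame: the origin (TCP) lies midway between the tips of the shut fingers; the grasp point (between the pads) lies 19 mm behind it (arm.grip_point_offset is the distance from the TCP to the grasp point, in m); z points along the fingers, y is the line along which they close (so a half turn about z gives the same grasp; the last joint's range is limited). The gripper opens to 88 mm and grips with 3 to 60 N. Pads are 18 mm wide; open, the fingers measure 123 mm over their backs; the gripper's body (75 mm by 187 mm) begins 45 mm behind the grasp point.
Start: joints at [0.959, 0.181, 1.607, -0, 1.354, -0.206], TCP at [0.227, 0.528, 0.239] pointing down, gripper open.
Joint ranges: [-2.99, 2.99], [-0.89, 2.07], [0.3, 2.58], [-1.14, 4.28], [0, 2.63], [-3.12, 3.12]. Speed limits (rad/s): [2.57, 2.57, 3.01, 3.14, 3.14, 3.14].

## Interface

Orientations are given as a unit quaternion [x, y, z, w].
In Python, from workcell import arm gives the robot as it stands. The module is installed in compiled form; this text tells all that it offers.
- The arm moves only by the tool servo_tool, never from a script. Its argument "commands" is a list of rows, each a list of 3 entries, a list of its own where there are three numbers: the opening, from 0 (shut) to 1 (fully open), then the shift along the world's x, y, z normalised to -1 to 1, where 1 is 80 mm, then the turn about the world's z normalised to -1 to 1, where 1 is 0.5 rad. In form: [[claw, [x, y, z], turn], ...]. A call has 1 to 5 rows; each row shifts and turns the commanded pose from where the row before left it; what a row does not reach is not made up. A row lasts 1/12 s, in which the tool goes at most 41.7 mm and 7.16 degrees, less where a joint would pass 70% of its speed; a pose out of reach is approached as far as the arm can. A call with a number of a shift or a turn outside -1 to 1 is refused whole. A call with a gripper value outside its range is refused whole. The fingers move at their own pace and stop on an object; "squeeze" is the grip in N (left out, the last holds). Time passes only in rows, so rows that do not move let the fingers close. It gives the time, the measured TCP pose, the force, the opening and the grip force at its end, in the units of the state.
- arm.get_state(): the state, without advancing time (a new reading comes with each control period).
- arm.grab_frame(name): name is "side" or "top" or "wrist"; returns a dict with "color" (400x640x3 uint8, blue, green, red), "fx", "fy", "cx", "cy" (pixels), "distortion" ([k1, k2, p1, p2, k3] as OpenCV has them; the pictures are not rectified), "pose" (4x4, takes a point from camera to world coordinates). Camera axes: x right, y up, looking along -z (the intrinsics and any distortion apply to the point x, -y, -z); pixel columns grow to the right and rows downward; lengths in m; the calibration is good to about 2 mm. A picture is of the moment at which its call begins. There is no depth.
- arm.hand_in(): hands the job in; it is judged then, once.
The state is a dict: "t": time; "joint_pos": joint angles; "dq": joint speeds; "tau": joint torques, N m; "tcp_pos": TCP position; "eef_rot": TCP orientation; "force": force on the tool from outside, world axes, zero at the start; "moment": the same for the moment, N m; "finger_gap": finger opening in m; "finger_force": force on a finger pad.
Only numpy, scipy, OpenCV 4.12 (cv2) and the standard library are available. Lean on these libraries where they do the work, as an engineer would, in place of code of your own. Each camera call takes 0.05 s, during which the arm holds its last target. There are 200 camera calls.

## Working session

There is one attempt and no reset: what is moved stays moved. The work goes in short steps, Python scripts to look and compute and a tool call to move; the robot and the scene stay as the last step left them, time stands still between calls to the robot, and variables do not carry over. Pictures are saved under pics/ and viewed, at most 14 in all, crops included, and the job is handed in when it is done.

Besides the shell and the picture viewer there is one more tool, called after "Request:" as name(argument=value, ...) on one line, values as JSON. servo_tool: Moves the arm, as the interface text tells. Scaled input: -1 to 1 covers 80 mm each way for a shift and 0.5 rad each way for a turn. Its arguments: {"type":"object","properties":{"commands":{"type":"array"},"squeeze":{"type":"number"}},"required":["commands"]}

```bash
mkdir -p pics; cat > h.py <<'E'
import numpy as np, cv2
from workcell import arm
def snap(cam,name):
    f=arm.grab_frame(cam); cv2.imwrite(f'pics/{name}.png',f['color']); 
    np.savez(f'pics/{name}.npz',**{k:np.array(v) for k,v in f.items()}); return f
def load(name): return dict(np.load(f'pics/{name}.npz'))
def world(f,uv,z):
    K=np.array([[f['fx'],0,f['cx']],[0,f['fy'],f['cy']],[0,0,1]],float)
    p=cv2.undistortPoints(np.array(uv,float).reshape(-1,1,2),K,np.array(f['distortion'],float)).reshape(-1,2)
    d=np.c_[p[:,0],-p[:,1],-np.ones(len(p))]@f['pose'][:3,:3].T
    o=f['pose'][:3,3]; return o+d*((np.array(z)-o[2])/d[:,2])[:,None]
E
python3 - <<'E'
from h import *
for c in ['top','side']:
    f=snap(c,c+'0'); print(c,f['fx'],f['pose'].round(3).tolist())
print(arm.get_state(),arm.grip_point_offset)
E
```

```text
top 465.6393611831557 [[0.007, 0.992, -0.126, 0.415], [-1.0, 0.004, -0.024, -0.018], [-0.024, 0.126, 0.992, 1.044], [0.0, 0.0, 0.0, 1.0]]
side 463.5434516317871 [[0.914, 0.307, -0.266, 0.281], [-0.406, 0.717, -0.566, -0.568], [0.017, 0.626, 0.78, 0.832], [0.0, 0.0, 0.0, 1.0]]
{'t': 0.1, 'joint_pos': array([ 9.58693528e-01,  1.81448725e-01,  1.60787809e+00,  4.47026745e-06,
        1.35380364e+00, -2.06290489e-01]), 'dq': array([-8.29178958e-05, -4.32285628e-04, -2.25389310e-03, -1.05373235e-03,
        2.21476269e-03, -4.70390445e-04]), 'tau': array([-5.77545161e-04, -4.34821022e+01, -3.42696548e+01,  7.02902419e-02,
        3.40537622e-02, -9.27876204e-05]), 'tcp_pos': array([0.22669205, 0.52791676, 0.23792483]), 'eef_rot': array([ 2.01517127e-01,  9.79484689e-01, -7.04556650e-04, -3.07928343e-04]), 'force': array([-6.81506999e-04,  9.40660230e-02, -1.15185322e+00]), 'moment': array([ 0.02027013, -0.02064137,  0.05907709]), 'finger_force': 0.0, 'finger_gap': 0.08786490191731978} 0.0187
```

View pics/top0.png

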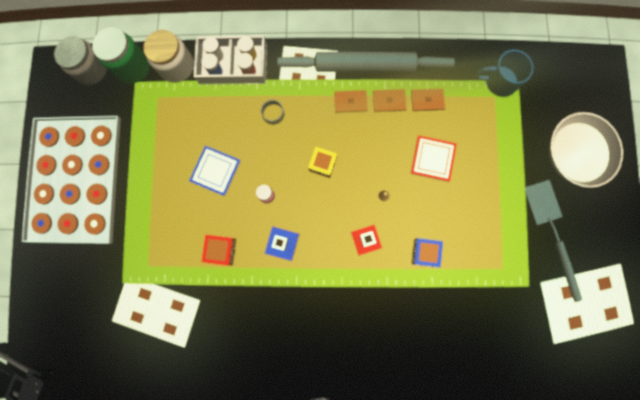

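View pics/side0.png

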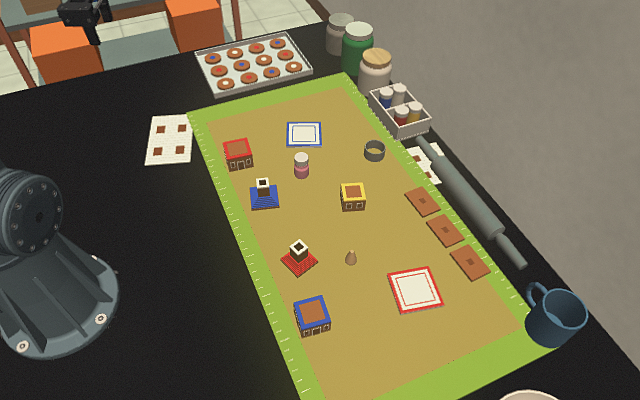

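The top view shows everything: red storey (218,250), blue roof (281,243), red roof (367,239), blue storey (428,252), yellow storey (322,161), blue board (215,170), red board (434,158), jar (264,193). I'll enlarge it to read corners.

```bash
python3 - <<'E'
import cv2,numpy as np
a=cv2.imread('pics/top0.png')
T=[(218,250),(281,243),(367,239),(428,252),(322,161),(215,170),(434,158),(264,193)]
R=[]
for i,(u,v) in enumerate(T):
    c=cv2.resize(a[v-28:v+28,u-28:u+28],(200,200)[::1],interpolation=cv2.INTER_CUBIC) if 0 else cv2.resize(a[v-25:v+25,u-25:u+25],(200,200),interpolation=cv2.INTER_CUBIC)
    for k in range(0,200,40): cv2.line(c,(k,0),(k,4),(255,255,255),1); cv2.line(c,(0,k),(4,k),(255,255,255),1)
    R.append(c)
cv2.imwrite('pics/grid.png',np.vstack([np.hstack(R[:4]),np.hstack(R[4:])]))
E
```

```text
(no output)
```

View pics/grid.png

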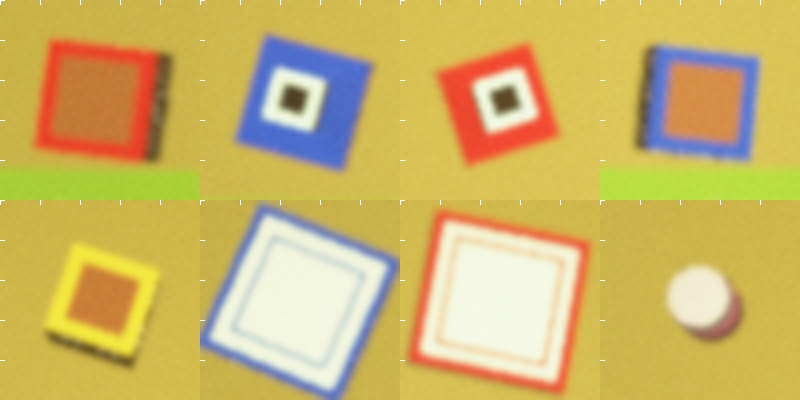

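Corners read from the tiles (4x scale); computing centres and yaw.

```bash
python3 - <<'E'
from h import *
f=load('top0')
D={'red_st':((218,250),.047,[(50,40),(158,52),(146,160),(35,148)]),
'blue_roof_rim':((281,243),.059,[(74,66),(128,78),(114,133),(61,120)]),
'blue_roof_eave':((281,243),.006,[(66,35),(173,65),(143,170),(35,140)]),
'red_roof_rim':((367,239),.059,[(72,84),(123,67),(140,117),(88,134)]),
'red_roof_eave':((367,239),.006,[(37,72),(128,43),(160,135),(68,166)]),
'blue_st':((428,252),.043,[(57,44),(160,58),(150,160),(45,148)]),
'yellow_st':((322,161),.043,[(77,42),(160,70),(132,158),(46,130)]),
'blue_bd':((215,170),.011,[(62,3),(199,62),(137,200),(0,142)]),
'blue_out':((215,170),.011,[(72,36),(166,74),(127,168),(32,130)]),
'red_bd':((434,158),.011,[(38,10),(190,42),(163,193),(10,160)]),
'red_out':((434,158),.011,[(57,37),(165,60),(146,166),(38,142)]),
'jar':((264,193),.063,[(67,97),(98,66),(129,97),(98,128)])}
for n,(c,z,q) in D.items():
    uv=(np.array(q)+.5)/4-.5+np.array(c)-25
    w=world(f,uv,[z]*4); e=np.roll(w,-1,0)-w
    a=np.angle(np.mean(np.exp(4j*np.arctan2(e[:,1],e[:,0]))))/4
    print(n,w.mean(0).round(4),'yaw',a.round(3),'sides',(1e3*np.linalg.norm(e,axis=1)).round(1))
from scipy.spatial.transform import Rotation as R
print(R.from_quat(arm.get_state()['eef_rot']).as_matrix().round(3))
print(world(f,[(384,195),(273,112)],[.0,.0]))
E
```

```text
red_st [0.4366 0.2292 0.047 ] yaw -0.096 sides [59.8 58.2 61.1 58.7]
blue_roof_rim [0.4528 0.0931 0.059 ] yaw -0.224 sides [29.5 29.9 29.  29.3]
blue_roof_eave [0.4532 0.0935 0.006 ] yaw -0.265 sides [62.5 60.6 62.7 61. ]
red_roof_rim [ 0.4618 -0.0948  0.059 ] yaw 0.319 sides [28.5 27.8 28.9 27.6]
red_roof_eave [ 0.4624 -0.0948  0.006 ] yaw 0.322 sides [53.4 54.  54.  54.8]
blue_st [ 0.4341 -0.2254  0.043 ] yaw -0.123 sides [56.1 54.9 56.7 56. ]
yellow_st [0.6332 0.0027 0.043 ] yaw -0.317 sides [48.4 51.5 49.6 52.2]
blue_bd [0.6183 0.2503 0.011 ] yaw -0.393 sides [88.3 86.2 87.4 87.6]
blue_out [0.618  0.2503 0.011 ] yaw -0.37 sides [59.9 58.1 60.1 58.7]
red_bd [ 0.6478 -0.2489  0.011 ] yaw -0.206 sides [88.8 89.5 88.3 89.1]
red_out [ 0.6476 -0.2495  0.011 ] yaw -0.207 sides [63.  62.8 62.5 62.3]
jar [0.5604 0.1291 0.063 ] yaw -0.772 sides [23.5 23.9 23.4 23.9]
[[-0.919  0.395 -0.001]
 [ 0.395  0.919 -0.001]
 [ 0.    -0.002 -1.   ]]
[[ 0.56359504 -0.13597463  0.        ]
 [ 0.75845962  0.12021519  0.        ]]
```

Red storey (0.437,0.229), blue storey (0.434,-0.225), yellow (0.633,0.003), blue roof (0.453,0.093), red roof (0.462,-0.095), boards (0.618,0.250)/(0.648,-0.249), and the jar at (0.560,0.129). First I'll move above the red storey.

Request:
servo_tool(commands=[[1,[0.26,-0.37,-0.15],0.06],[1,[0.26,-0.37,-0.15],0.06],[1,[0.26,-0.37,-0.15],0.06],[1,[0.26,-0.37,-0.15],0.06],[1,[0.26,-0.37,-0.15],0.06]], squeeze=20)

```text
t: 0.52
tcp_pos: [0.3312, 0.3788, 0.1779]
eef_rot: [0.126, 0.992, -0.0, -0.0]
force: [0.7, 0.4, -0.3]
finger_gap: 0.088
finger_force: 0.0
```

Request:
servo_tool(commands=[[1,[0.26,-0.37,-0.15],0.06],[1,[0.26,-0.37,-0.15],0.06],[1,[0.26,-0.37,-0.15],0.06],[1,[0.26,-0.37,-0.15],0.06],[1,[0.26,-0.37,-0.15],0.06]])

```text
t: 0.93
tcp_pos: [0.4354, 0.2307, 0.118]
eef_rot: [0.052, 0.999, 0.0, -0.0]
force: [-0.1, -0.3, -0.2]
finger_gap: 0.0883
finger_force: 0.0
```

Request:
servo_tool(commands=[[1,[0,0,0],0],[1,[0,0,0],0],[1,[0,0,0],0]])

```text
t: 1.18
tcp_pos: [0.4346, 0.2325, 0.1186]
eef_rot: [0.054, 0.999, 0.0, -0.0]
force: [-0.1, 0.5, -0.4]
finger_gap: 0.0882
finger_force: 0.0
```

```bash
cat >> h.py <<'E'
def to(x,y,z,phi,rows=1):
    """moves left to the target, in the units of servo_tool, total and per row"""
    s=arm.get_state(); p=s['tcp_pos']
    from scipy.spatial.transform import Rotation as R
    m=R.from_quat(s['eef_rot']).as_matrix(); a=np.arctan2(m[1,1],m[0,1])
    d=(np.array([x,y,z])-p)/.08; t=((phi-a+np.pi/2)%np.pi-np.pi/2)/.5
    print('t',round(s['t'],2),'tcp',p.round(4),'phi',round(a,3),'tilt',m[:,2].round(3),'need',d.round(3),round(t,3),'per row',(d/rows).round(3),round(t/rows,3))
E
python3 - <<'E'
from h import *
to(.4366,.2292,.012,1.475)
snap('wrist','w1')
E
```

```text
t 1.18 tcp [0.4346 0.2325 0.1186] phi 1.464 tilt [-0.001  0.    -1.   ] need [ 0.025 -0.041 -1.332] 0.023 per row [ 0.025 -0.041 -1.332] 0.023
```

View pics/w1.png

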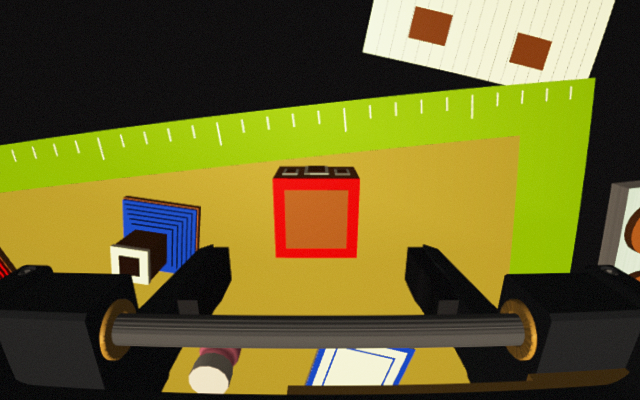

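The wrist view shows the red storey's top at (273..359, 178..258), aligned with the fingers. Check its position with these corners (and the blue roof's rim at (110,245),(152,248),(148,283),(112,280)).

```bash
python3 - <<'E'
from h import *
f=load('w1')
w=world(f,[(273,178),(359,178),(357,257),(276,258)],[.047]*4); print(w.mean(0).round(4), (w[1]-w[0]).round(4),(w[2]-w[1]).round(4))
w=world(f,[(110,245),(152,248),(148,283),(112,280)],[.059]*4); print(w.mean(0).round(4),(w[1]-w[0]).round(4))
E
```

```text
[0.4382 0.2307 0.047 ] [0.0062 0.0583 0.    ] [ 0.0596 -0.0055  0.    ]
[0.454  0.0949 0.059 ] [0.0052 0.03   0.    ]
```

Request:
servo_tool(commands=[[1,[0.03,-0.03,-0.45],0],[1,[0,0,-0.45],0],[1,[0,0,-0.43],0],[1,[0,0,0],0],[0.5,[0,0,0],0]])

```text
t: 1.65
tcp_pos: [0.4351, 0.2307, 0.0114]
eef_rot: [0.052, 0.999, -0.001, -0.002]
force: [0.7, 0.7, -0.2]
finger_gap: 0.0833
finger_force: 0.0
```

Request:
servo_tool(commands=[[0.5,[0,0,0],0],[0.5,[0,0,0],0],[0.5,[0,0,0],0],[0.5,[0,0,0],0],[0.5,[0,0,0],0]])

```text
t: 2.07
tcp_pos: [0.439, 0.2306, 0.0146]
eef_rot: [0.053, 0.999, 0.001, 0.002]
force: [-1.0, 0.1, 8.9]
finger_gap: 0.0599
finger_force: 20.0
```

Request:
servo_tool(commands=[[0.5,[0,0,0.3],0],[0.5,[0,0,0.5],0],[0.5,[0,0,0.5],0],[0.5,[0,0,0],0]])

```text
t: 2.4
tcp_pos: [0.4426, 0.2314, 0.1247]
eef_rot: [0.053, 0.999, 0.002, 0.007]
force: [2.5, 1.0, -1.6]
finger_gap: 0.0599
finger_force: 20.0
```

Request:
servo_tool(commands=[[0.5,[0.1,-0.2,0],-0.01],[0.5,[0.18,-0.4,0],-0.01],[0.5,[0.18,-0.4,0],-0.02],[0.5,[0.18,-0.4,0],-0.01],[0.5,[0.18,-0.4,0],-0.02]])

```text
t: 2.82
tcp_pos: [0.5035, 0.0845, 0.117]
eef_rot: [0.07, 0.998, 0.0, 0.001]
force: [-0.2, 0.4, -1.5]
finger_gap: 0.0599
finger_force: 20.0
```

Request:
servo_tool(commands=[[0.5,[0.18,-0.4,0],-0.01],[0.5,[0.18,-0.4,0],-0.02],[0.5,[0.18,-0.4,0],-0.01],[0.5,[0.18,-0.4,0],-0.02],[0.5,[0.18,-0.4,0],-0.01]])

```text
t: 3.23
tcp_pos: [0.5754, -0.0759, 0.1168]
eef_rot: [0.088, 0.996, -0.0, 0.0]
force: [1.3, 0.1, -1.1]
finger_gap: 0.0598
finger_force: 20.0
```

Request:
servo_tool(commands=[[0.5,[0.18,-0.4,0],-0.02],[0.5,[0.18,-0.4,0],-0.01],[0.5,[0.18,-0.4,0],-0.02],[0.5,[0.18,-0.4,0],-0.01],[0.5,[0.18,-0.4,0],-0.01]])

```text
t: 3.65
tcp_pos: [0.6473, -0.2358, 0.1166]
eef_rot: [0.106, 0.994, -0.0, 0.0]
force: [0.7, 0.2, -1.2]
finger_gap: 0.0599
finger_force: 20.0
```

Request:
servo_tool(commands=[[0.5,[0,0,0],0],[0.5,[0,0,0],0],[0.5,[0,0,0],0]])

```text
t: 3.9
tcp_pos: [0.6464, -0.2336, 0.116]
eef_rot: [0.105, 0.994, 0.0, -0.0]
force: [-1.0, 1.2, -0.9]
finger_gap: 0.0601
finger_force: 20.0
```

```bash
python3 - <<'E'
from h import *
to(.648,-.249,.022,1.365)
snap('wrist','w2')
E
```

```text
t 3.9 tcp [ 0.6464 -0.2336  0.116 ] phi 1.36 tilt [-0.001  0.001 -1.   ] need [ 0.02  -0.192 -1.174] 0.011 per row [ 0.02  -0.192 -1.174] 0.011
```

View pics/w2.png

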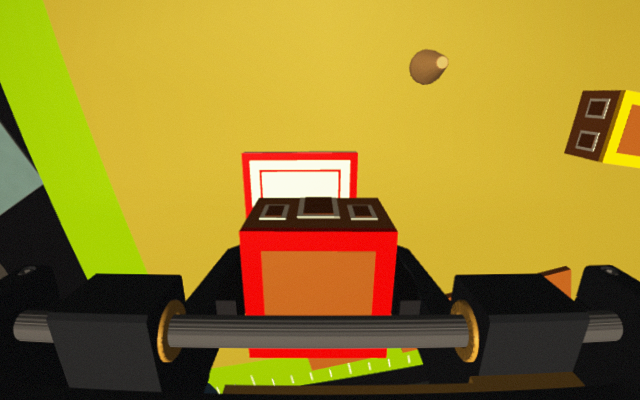

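The board shows beyond the held storey: edge (242,152)-(357,152), storey top edge (240,231)-(397,231). I'll check the offset from these.

```bash
python3 - <<'E'
from h import *
f=load('w2')
def mid(a,b,z,h):
    w=world(f,[a,b],[z]*2); e=w[1]-w[0]; n=np.array([-e[1],e[0]])/np.linalg.norm(e[:2])
    c=w.mean(0)[:2]; print(w.round(4).tolist(),'L',np.linalg.norm(e).round(4),'phi',np.arctan2(e[1],e[0]).round(3),'centres',(c+n*h).round(4),(c-n*h).round(4))
mid((242,152),(357,152),.011,.045)
mid((260,170),(340,170),.011,.030)
mid((240,231),(397,231),.150,.030)
E
```

```text
[[0.5961, -0.2827, 0.011], [0.6147, -0.1961, 0.011]] L 0.0885 phi 1.359 centres [ 0.5614 -0.23  ] [ 0.6494 -0.2489]
[[0.6127, -0.2727, 0.011], [0.6258, -0.2116, 0.011]] L 0.0625 phi 1.36 centres [ 0.5899 -0.2359] [ 0.6486 -0.2485]
[[0.6095, -0.2555, 0.15], [0.6217, -0.1987, 0.15]] L 0.0581 phi 1.36 centres [ 0.5863 -0.2208] [ 0.6449 -0.2334]
```

Request:
servo_tool(commands=[[0.5,[0.04,-0.19,0],0],[0.5,[0,0,-0.4],0],[0.5,[0,0,-0.4],0],[0.5,[0,0,-0.28],0],[0.5,[0,0,0],0]])

```text
t: 4.37
tcp_pos: [0.6463, -0.2455, 0.0242]
eef_rot: [0.104, 0.995, 0.002, -0.004]
force: [-0.8, 0.8, -1.9]
finger_gap: 0.0601
finger_force: 20.0
```

Request:
servo_tool(commands=[[0.5,[0,0,-0.02],0],[0.5,[0,0,-0.02],0],[0.5,[0,0,0],0],[0.5,[0,0,0],0]])

```text
t: 4.7
tcp_pos: [0.6514, -0.2496, 0.029]
eef_rot: [0.105, 0.994, -0.001, 0.001]
force: [0.2, 0.0, -1.7]
finger_gap: 0.0598
finger_force: 20.0
```

Request:
servo_tool(commands=[[0.5,[0,0,0],0],[0.5,[0,0,0],0],[0.5,[0,0,0],0],[0.5,[0,0,0],0],[0.5,[0,0,0],0]])

```text
t: 5.12
tcp_pos: [0.6501, -0.2494, 0.0268]
eef_rot: [0.105, 0.994, -0.0, 0.0]
force: [1.5, 0.4, -1.0]
finger_gap: 0.0596
finger_force: 20.0
```

Request:
servo_tool(commands=[[0.5,[0,0,-0.03],0],[0.5,[0,0,-0.03],0],[0.5,[0,0,-0.02],0],[0.5,[0,0,0],0],[0.5,[0,0,0],0]])

```text
t: 5.53
tcp_pos: [0.6504, -0.2495, 0.0225]
eef_rot: [0.105, 0.994, -0.0, -0.0]
force: [-6.7, 2.6, 13.4]
finger_gap: 0.06
finger_force: 20.0
```

Request:
servo_tool(commands=[[1,[0,0,0],0],[1,[0,0,0],0],[1,[0,0,0],0],[1,[0,0,0],0],[1,[0,0,0.2],0]])

```text
t: 5.95
tcp_pos: [0.6477, -0.2479, 0.0327]
eef_rot: [0.105, 0.994, 0.001, -0.003]
force: [-0.3, 0.3, -0.4]
finger_gap: 0.0875
finger_force: 0.0
```

Request:
servo_tool(commands=[[1,[0,0,0.5],0],[1,[0,0,0.5],0],[1,[-0.2,0.04,0],0.03],[1,[-0.45,0.04,0],0.03],[1,[-0.45,0.04,0],0.03]])

```text
t: 6.37
tcp_pos: [0.5626, -0.2399, 0.1186]
eef_rot: [0.082, 0.997, -0.001, 0.002]
force: [-0.5, 0.6, 0.0]
finger_gap: 0.0883
finger_force: 0.0
```

Request:
servo_tool(commands=[[1,[-0.45,0.04,0],0.03],[1,[-0.45,0.05,0],0.03],[1,[-0.45,0.05,0],0.03],[1,[-0.25,0.05,0],0],[1,[0,0,0],0]])

```text
t: 6.78
tcp_pos: [0.4308, -0.2232, 0.1166]
eef_rot: [0.061, 0.998, 0.0, -0.001]
force: [0.4, 0.6, 0.1]
finger_gap: 0.0883
finger_force: 0.0
```

Request:
servo_tool(commands=[[1,[0,0,0],0],[1,[0,0,0],0],[1,[0,0,0],0]])

```text
t: 7.03
tcp_pos: [0.4355, -0.2252, 0.1171]
eef_rot: [0.06, 0.998, -0.001, 0.001]
force: [-0.1, 0.6, -1.1]
finger_gap: 0.0878
finger_force: 0.0
```

```bash
python3 - <<'E'
from h import *
to(.4355,-.2245,.012,1.448)
snap('wrist','w3');f=snap('top','t3')
a=np.vstack([f['color'][120:196,396:472],f['color'][214:290,390:466]])
w=cv2.imread('pics/w3.png')
cv2.imwrite('pics/c3.png',np.hstack([cv2.resize(w,(560,350)),cv2.resize(a,(175,350),interpolation=cv2.INTER_CUBIC)]))
E
```

```text
t 7.03 tcp [ 0.4355 -0.2252  0.1171] phi 1.45 tilt [ 0.001 -0.001 -1.   ] need [-0.     0.008 -1.314] -0.005 per row [-0.     0.008 -1.314] -0.005
```

View pics/c3.png

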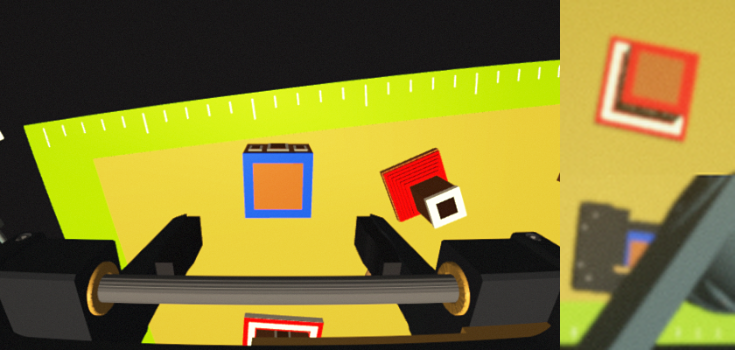

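```bash
python3 - <<'E'
from h import *
f=load('w3')
w=world(f,np.array([(243,152),(313,152),(312,217),(245,217)])/.875,[.043]*4); print(w.mean(0).round(4), (w[1]-w[0]).round(4))
w=world(f,np.array([(424,195),(460,186),(466,216),(436,227)])/.875,[.059]*4); print('rr',w.mean(0).round(4), (w[1]-w[0]).round(4))
g=load('t3');a=g['color'][120:196,396:472]
h=cv2.cvtColor(a,cv2.COLOR_BGR2HSV)
m=(((h[...,0]<9)|(h[...,0]>172))&(h[...,1]>150)).astype(np.uint8)
c=cv2.resize(a,(500,500),interpolation=cv2.INTER_CUBIC);cv2.imwrite('pics/c3b.png',c)
E
```

```text
[ 0.435  -0.2253  0.043 ] [0.0066 0.0546 0.    ]
rr [ 0.4625 -0.0946  0.059 ] [-0.004   0.0283  0.    ]
```

View pics/c3b.png

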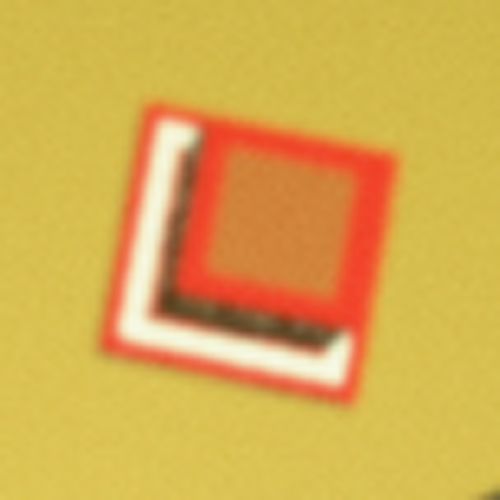

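Request:
servo_tool(commands=[[1,[0,0,-0.45],0],[1,[0,0,-0.45],0],[1,[0,0,-0.41],0],[1,[0,0,0],0],[0.4,[0,0,0],0]])

```text
t: 7.55
tcp_pos: [0.4331, -0.2233, 0.01]
eef_rot: [0.06, 0.998, 0.002, -0.002]
force: [0.3, 0.3, -1.0]
finger_gap: 0.0834
finger_force: 0.0
```

Request:
servo_tool(commands=[[0.4,[0,0,0],0],[0.4,[0,0,0],0],[0.4,[0,0,0],0],[0.4,[0,0,0],0],[0.4,[0,0,0],0]])

```text
t: 7.97
tcp_pos: [0.4353, -0.2254, 0.0133]
eef_rot: [0.06, 0.998, -0.001, 0.001]
force: [-1.2, 0.7, 6.9]
finger_gap: 0.0557
finger_force: 20.0
```

Request:
servo_tool(commands=[[0.4,[0,0,0.3],0],[0.4,[0,0,0.5],0],[0.4,[0,0,0.5],0],[0.4,[0,0,0.1],0],[0.4,[0.08,0.2,0],-0.02]])

```text
t: 8.38
tcp_pos: [0.4427, -0.2121, 0.1282]
eef_rot: [0.066, 0.998, -0.003, 0.004]
force: [1.1, 0.1, -1.1]
finger_gap: 0.056
finger_force: 20.0
```

Request:
servo_tool(commands=[[0.4,[0.17,0.45,0],-0.04],[0.4,[0.17,0.45,0],-0.04],[0.4,[0.17,0.45,0],-0.04],[0.4,[0.17,0.45,0],-0.04],[0.4,[0.17,0.45,0],-0.04]])

```text
t: 8.8
tcp_pos: [0.5088, -0.0267, 0.1237]
eef_rot: [0.116, 0.993, -0.0, 0.0]
force: [-0.1, -0.3, -0.4]
finger_gap: 0.0559
finger_force: 20.0
```

Request:
servo_tool(commands=[[0.4,[0.17,0.45,0],-0.04],[0.4,[0.17,0.45,0],-0.04],[0.4,[0.17,0.45,0],-0.04],[0.4,[0.17,0.45,0],-0.04],[0.4,[0.17,0.45,0],-0.04]])

```text
t: 9.22
tcp_pos: [0.5767, 0.1535, 0.1235]
eef_rot: [0.165, 0.986, -0.0, 0.0]
force: [0.9, -1.2, -1.4]
finger_gap: 0.0557
finger_force: 20.0
```

Request:
servo_tool(commands=[[0.4,[0.17,0.45,0],-0.04],[0.4,[0.17,0.3,0],-0.04],[0.4,[0.1,0,0],-0.02],[0.4,[0,0,0],0],[0.4,[0,0,0],0]])

```text
t: 9.63
tcp_pos: [0.6114, 0.2109, 0.123]
eef_rot: [0.189, 0.982, -0.0, -0.0]
force: [-0.2, -0.6, -0.7]
finger_gap: 0.0561
finger_force: 20.0
```

Request:
servo_tool(commands=[[0.4,[0,0,0],0],[0.4,[0,0,0],0],[0.4,[0,0,0],0]])

```text
t: 9.88
tcp_pos: [0.6115, 0.2103, 0.1236]
eef_rot: [0.19, 0.982, -0.0, -0.0]
force: [-0.4, 0.1, 0.5]
finger_gap: 0.0559
finger_force: 20.0
```

```bash
python3 - <<'E'
from h import *
to(.618,.2503,.020,1.19)
snap('wrist','w4')
f=load('t3'); q=np.array([(214,146),(359,172),(336,300),(208,275)]); q2=np.array([(205,122),(397,155),(350,345-10),(178,297)])
for k in (q,q2): print('red storey',world(f,(k+.5)/(500/76)-.5+np.array([396,120]),[.055]*4).mean(0).round(4))
E
```

```text
t 9.88 tcp [0.6115 0.2103 0.1236] phi 1.189 tilt [-0. -0. -1.] need [ 0.082  0.499 -1.295] 0.003 per row [ 0.082  0.499 -1.295] 0.003
red storey [ 0.6476 -0.2487  0.055 ]
red storey [ 0.6463 -0.2498  0.055 ]
```

View pics/w4.png

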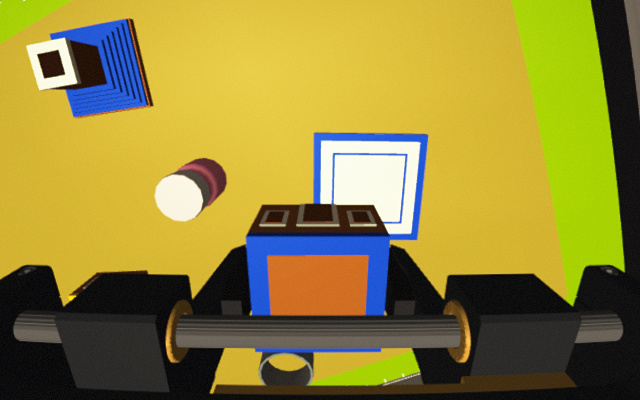

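Board edge (314,133)-(428,134), outline (333,153)-(407,154); jar standing.

```bash
cat >> h.py <<'E'
def mid(f,a,b,z,h):
    w=world(f,[a,b],[z]*2); e=w[1]-w[0]; n=np.array([-e[1],e[0]])/np.linalg.norm(e[:2])
    c=w.mean(0)[:2]; print('L',np.linalg.norm(e).round(4),'phi',np.arctan2(e[1],e[0]).round(3),'centres',(c+n*h).round(4),(c-n*h).round(4))
E
python3 - <<'E'
from h import *
f=load('w4')
mid(f,(314,133),(428,134),.011,.045); mid(f,(333,153),(407,154),.011,.028); mid(f,(247,236),(389,236),.1545,.028)
E
```

```text
L 0.0894 phi 1.185 centres [0.5369 0.2853] [0.6202 0.2514]
L 0.059 phi 1.179 centres [0.5672 0.273 ] [0.619  0.2516]
L 0.0543 phi 1.189 centres [0.5594 0.2311] [0.6114 0.2102]
```

Request:
servo_tool(commands=[[0.4,[0.05,0.25,0],0],[0.4,[0.04,0.26,0],0],[0.4,[0,0,-0.4],0],[0.4,[0,0,-0.4],0],[0.4,[0,0,-0.3],0]])

```text
t: 10.35
tcp_pos: [0.6182, 0.2521, 0.0338]
eef_rot: [0.189, 0.982, -0.0, -0.0]
force: [-0.0, -0.4, -1.9]
finger_gap: 0.0555
finger_force: 20.0
```

Request:
servo_tool(commands=[[0.4,[0,0,-0.08],0],[0.4,[0,0,-0.04],0],[0.4,[0,0,-0.04],0],[0.4,[0,0,-0.02],0],[0.4,[0,0,0],0]])

```text
t: 10.77
tcp_pos: [0.6202, 0.2524, 0.0227]
eef_rot: [0.189, 0.982, 0.001, 0.001]
force: [0.4, -0.3, -1.5]
finger_gap: 0.0558
finger_force: 20.0
```

Request:
servo_tool(commands=[[0.4,[0,0,0],0],[0.4,[0,0,0],0],[0.4,[0,0,0],0]])

```text
t: 11.02
tcp_pos: [0.6195, 0.2525, 0.0221]
eef_rot: [0.189, 0.982, 0.0, 0.001]
force: [0.4, -0.2, -1.0]
finger_gap: 0.0561
finger_force: 20.0
```

Request:
servo_tool(commands=[[0.4,[0,-0.01,-0.02],0],[0.4,[0,0,-0.01],0],[0.4,[0,0,0],0],[0.4,[0,0,0],0]])

```text
t: 11.35
tcp_pos: [0.6197, 0.2522, 0.0213]
eef_rot: [0.189, 0.982, 0.001, 0.001]
force: [-4.8, 1.1, 12.6]
finger_gap: 0.0559
finger_force: 20.0
```

Request:
servo_tool(commands=[[1,[0,0,0],0],[1,[0,0,0],0],[1,[0,0,0],0],[1,[0,0,0],0],[1,[0,0,0.2],0]])

```text
t: 11.77
tcp_pos: [0.6163, 0.2508, 0.0312]
eef_rot: [0.189, 0.982, -0.001, -0.003]
force: [-1.1, -0.3, 0.4]
finger_gap: 0.0867
finger_force: 0.0
```

Request:
servo_tool(commands=[[1,[0,0,0.5],0],[1,[0,0,0.5],0],[1,[0,0,0.2],0],[1,[-0.2,-0.2,0],0.04],[1,[-0.35,-0.33,0],0.04]])

```text
t: 12.18
tcp_pos: [0.5778, 0.2102, 0.1332]
eef_rot: [0.168, 0.986, 0.001, 0.003]
force: [0.1, -0.7, -0.7]
finger_gap: 0.088
finger_force: 0.0
```

Request:
servo_tool(commands=[[1,[-0.35,-0.33,0],0.04],[1,[-0.35,-0.33,0],0.04],[1,[-0.35,-0.33,0],0.04],[1,[-0.35,-0.33,0],0.04],[1,[-0.13,-0.13,0],0]])

```text
t: 12.6
tcp_pos: [0.4487, 0.0913, 0.1297]
eef_rot: [0.13, 0.992, -0.001, -0.002]
force: [-0.1, -0.2, 0.2]
finger_gap: 0.0877
finger_force: 0.0
```

Request:
servo_tool(commands=[[1,[0,0,0],0],[1,[0,0,0],0],[1,[0,0,0],0],[1,[0,0,0],0]])

```text
t: 12.93
tcp_pos: [0.4537, 0.0937, 0.131]
eef_rot: [0.13, 0.992, 0.0, 0.0]
force: [0.1, 0.4, -0.3]
finger_gap: 0.0882
finger_force: 0.0
```

```bash
python3 - <<'E'
from h import *
to(.4535,.094,.030,1.31)
w=snap('wrist','w5')['color'];f=snap('top','t5')
cv2.imwrite('pics/c5.png',np.hstack([cv2.resize(w,(512,320)),cv2.resize(f['color'][132:212,177:249],(288,320),interpolation=cv2.INTER_CUBIC)]))
E
```

```text
t 12.93 tcp [0.4537 0.0937 0.131 ] phi 1.311 tilt [ 0.001  0.    -1.   ] need [-0.003  0.004 -1.262] -0.001 per row [-0.003  0.004 -1.262] -0.001
```

View pics/c5.png

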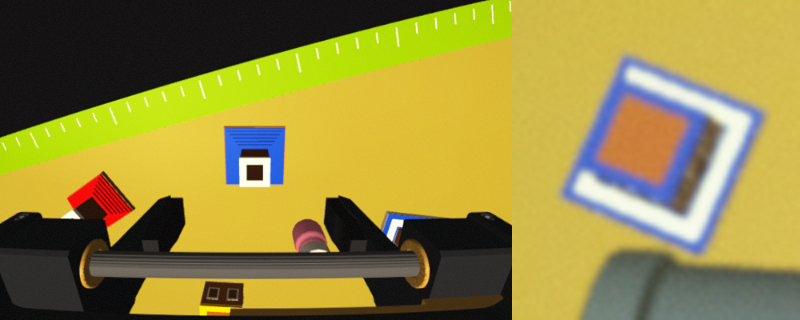

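The roof is aligned with the fingers (rim centre (254,172) in the 0.8x picture); the blue storey sits on the outline.

```bash
python3 - <<'E'
from h import *
f=load('w5'); w=world(f,np.array([(239,158),(270,158),(269,187),(240,187)])/.8,[.059]*4); print('rim',w.mean(0).round(4),(w[1]-w[0]).round(4))
w=world(f,np.array([(224,127),(285,127)])/.8,[.004]*2); print('eave',(w[1]-w[0]).round(4),w.round(4).tolist())
g=load('t5'); k=np.array([(115,92),(178,113),(150,184),(83,158)]); 
w=world(g,(k+.5)/4-.5+np.array([177,132]),[.051]*4); print('blue storey',w.mean(0).round(4),w.round(4).tolist())
E
```

```text
rim [0.4552 0.0934 0.059 ] [0.0069 0.026  0.    ]
eave [0.0165 0.062  0.    ] [[0.4171, 0.0704, 0.004], [0.4335, 0.1324, 0.004]]
blue storey [0.6198 0.2513 0.051 ] [[0.6449, 0.2616, 0.051], [0.633, 0.2258, 0.051], [0.5933, 0.2398, 0.051], [0.6079, 0.278, 0.051]]
```

Request:
servo_tool(commands=[[1,[0,0,-0.45],0],[1,[0,0,-0.45],0],[1,[0,0,-0.34],0],[1,[0,0,0],0],[1,[0,0,0],0]])

```text
t: 13.45
tcp_pos: [0.4514, 0.0936, 0.0304]
eef_rot: [0.13, 0.992, -0.0, -0.002]
force: [0.2, -0.2, 0.6]
finger_gap: 0.0883
finger_force: 0.0
```

Request:
servo_tool(commands=[[0.2,[0,0,0],0],[0.2,[0,0,0],0],[0.2,[0,0,0],0],[0.2,[0,0,0],0],[0.2,[0,0,0],0]])

```text
t: 13.87
tcp_pos: [0.4534, 0.0931, 0.0326]
eef_rot: [0.13, 0.992, 0.0, 0.001]
force: [-0.7, -0.5, -0.2]
finger_gap: 0.0571
finger_force: 0.0
```

Request:
servo_tool(commands=[[0.2,[0,0,0],0],[0.2,[0,0,0],0],[0.2,[0,0,0],0],[0.2,[0,0,0],0],[0.2,[0,0,0],0]])

```text
t: 14.28
tcp_pos: [0.4525, 0.0931, 0.0315]
eef_rot: [0.13, 0.992, 0.0, -0.0]
force: [-0.5, 0.2, 0.5]
finger_gap: 0.026
finger_force: 20.0
```

Request:
servo_tool(commands=[[0.2,[0,0,0.3],0],[0.2,[0,0,0.5],0],[0.2,[0,0,0.5],0],[0.2,[0,0,0.2],0],[0.2,[0.2,0.2,0],-0.02]])

```text
t: 14.7
tcp_pos: [0.47, 0.108, 0.1561]
eef_rot: [0.135, 0.991, -0.0, 0.003]
force: [1.5, -0.5, -0.3]
finger_gap: 0.0255
finger_force: 20.0
```

Request:
servo_tool(commands=[[0.2,[0.35,0.34,0],-0.04],[0.2,[0.35,0.34,0],-0.05],[0.2,[0.35,0.34,0],-0.05],[0.2,[0.35,0.34,0],-0.05],[0.2,[0.35,0.34,0],-0.04]])

```text
t: 15.12
tcp_pos: [0.6094, 0.2465, 0.1509]
eef_rot: [0.192, 0.981, -0.0, -0.0]
force: [0.3, -0.9, -0.8]
finger_gap: 0.0261
finger_force: 20.0
```

Request:
servo_tool(commands=[[0.2,[0.12,0.08,0],0],[0.2,[0,0,0],0],[0.2,[0,0,0],0],[0.2,[0,0,0],0],[0.2,[0,0,0],0]])

```text
t: 15.53
tcp_pos: [0.6172, 0.2506, 0.1513]
eef_rot: [0.192, 0.981, -0.0, -0.0]
force: [-0.2, 0.1, -0.6]
finger_gap: 0.0257
finger_force: 20.0
```

```bash
python3 - <<'E'
from h import *
to(.6187,.2517,.082,1.186)
E
```

```text
t 15.53 tcp [0.6172 0.2506 0.1513] phi 1.184 tilt [-0.001 -0.    -1.   ] need [ 0.019  0.014 -0.867] 0.003 per row [ 0.019  0.014 -0.867] 0.003
```

Request:
servo_tool(commands=[[0.2,[0.02,0.01,-0.3],0],[0.2,[0,0,-0.3],0],[0.2,[0,0,-0.2],0],[0.2,[0,0,-0.05],0],[0.2,[0,0,0],0]])

```text
t: 15.95
tcp_pos: [0.6183, 0.2514, 0.0823]
eef_rot: [0.192, 0.981, -0.001, -0.001]
force: [-0.6, -0.2, -1.1]
finger_gap: 0.0259
finger_force: 20.0
```

Request:
servo_tool(commands=[[0.2,[0,0,0],0],[0.2,[0,0,-0.02],0],[0.2,[0,0,0],0],[0.2,[0,0,0],0]])

```text
t: 16.28
tcp_pos: [0.6204, 0.2524, 0.0832]
eef_rot: [0.192, 0.981, 0.0, 0.001]
force: [-0.4, 0.8, -1.6]
finger_gap: 0.0259
finger_force: 20.0
```

Request:
servo_tool(commands=[[0.2,[0,0,-0.02],0],[0.2,[0,0,-0.02],0],[0.2,[0,0,0],0],[0.2,[0,0,0],0]])

```text
t: 16.62
tcp_pos: [0.6203, 0.2524, 0.0795]
eef_rot: [0.192, 0.981, 0.0, 0.001]
force: [-0.8, -0.0, 4.3]
finger_gap: 0.0259
finger_force: 20.0
```

Request:
servo_tool(commands=[[1,[0,0,0],0],[1,[0,0,0],0],[1,[0,0,0],0],[1,[0,0,0],0],[1,[0,0,0],0]])

```text
t: 17.03
tcp_pos: [0.6196, 0.2523, 0.0784]
eef_rot: [0.192, 0.981, -0.0, -0.0]
force: [0.3, -0.5, -1.1]
finger_gap: 0.0567
finger_force: 0.0
```

Request:
servo_tool(commands=[[1,[0,0,0.1],0],[1,[0,0,0.4],0],[1,[0,0,0.4],0],[1,[0,0,0.2],0],[1,[0,-0.2,0],0.02]])

```text
t: 17.45
tcp_pos: [0.6225, 0.239, 0.1733]
eef_rot: [0.186, 0.983, 0.002, 0.004]
force: [0.9, -0.5, -0.1]
finger_gap: 0.0876
finger_force: 0.0
```

Request:
servo_tool(commands=[[1,[0.02,-0.45,0],0.02],[1,[0.02,-0.45,0],0.02],[1,[0.02,-0.45,0],0.02],[1,[0.03,-0.45,0],0.02],[1,[0.03,-0.45,0],0.02]])

```text
t: 17.87
tcp_pos: [0.6294, 0.0548, 0.1676]
eef_rot: [0.162, 0.987, 0.0, 0.0]
force: [0.0, -0.3, 0.1]
finger_gap: 0.0885
finger_force: 0.0
```

Request:
servo_tool(commands=[[1,[0.03,-0.45,-0.2],0.02],[1,[0,-0.18,-0.3],0],[1,[0,0,0],0],[1,[0,0,0],0],[1,[0,0,0],0]])

```text
t: 18.28
tcp_pos: [0.6321, 0.0067, 0.1277]
eef_rot: [0.157, 0.988, 0.0, 0.0]
force: [0.4, 0.2, 0.7]
finger_gap: 0.0883
finger_force: 0.0
```

```bash
python3 - <<'E'
from h import *
to(.6335,.003,.014,1.254)
w=snap('wrist','w6')['color'];f=snap('top','t6')
cv2.imwrite('pics/c6.png',np.hstack([cv2.resize(w,(512,320)),cv2.resize(f['color'][132:212,177:249],(288,320),interpolation=cv2.INTER_CUBIC)]))
E
```

```text
t 18.28 tcp [0.6321 0.0067 0.1277] phi 1.255 tilt [ 0.001  0.    -1.   ] need [ 0.017 -0.047 -1.421] -0.002 per row [ 0.017 -0.047 -1.421] -0.002
```

View pics/c6.png

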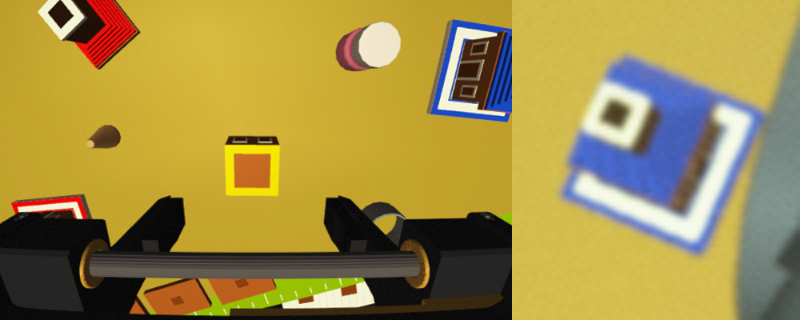

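```bash
python3 - <<'E'
from h import *
f=load('w6'); w=world(f,np.array([(225,146),(279,146),(278,195),(226,195)])/.8,[.043]*4); print('yellow',w.mean(0).round(4),(w[1]-w[0]).round(4))
g=load('t6'); k=np.array([(90,78),(140,97),(122,147),(73,128)])
w=world(g,(k+.5)/4-.5+np.array([177,132]),[.107]*4); print('blue roof',w.mean(0).round(4))
E
```

```text
yellow [0.6359 0.0032 0.043 ] [0.0152 0.0466 0.    ]
blue roof [0.6211 0.25   0.107 ]
```

Request:
servo_tool(commands=[[1,[0.02,-0.04,-0.45],0],[1,[0,0,-0.45],0],[1,[0,0,-0.4],0],[1,[0,0,-0.12],0],[1,[0,0,0],0]])

```text
t: 18.8
tcp_pos: [0.6313, 0.0043, 0.0108]
eef_rot: [0.156, 0.988, 0.0, -0.003]
force: [-0.3, -0.3, 1.1]
finger_gap: 0.0883
finger_force: 0.0
```

Request:
servo_tool(commands=[[0.4,[0,0,0],0],[0.4,[0,0,0],0],[0.4,[0,0,0],0],[0.4,[0,0,0],0],[0.4,[0,0,0],0]])

```text
t: 19.22
tcp_pos: [0.6344, 0.0026, 0.0147]
eef_rot: [0.157, 0.988, -0.0, 0.001]
force: [0.3, -0.1, 0.4]
finger_gap: 0.0571
finger_force: 0.0
```

Request:
servo_tool(commands=[[0.4,[0,0,0],0],[0.4,[0,0,0],0],[0.4,[0,0,0],0]])

```text
t: 19.47
tcp_pos: [0.6339, 0.0026, 0.014]
eef_rot: [0.157, 0.988, 0.0, 0.001]
force: [-0.8, 0.9, 6.2]
finger_gap: 0.0499
finger_force: 20.0
```

Request:
servo_tool(commands=[[0.4,[0,0,0.3],0],[0.4,[0,0,0.5],0],[0.4,[0,0,0.5],0],[0.4,[0,0,0.2],0],[0.4,[0,-0.2,0],0]])

```text
t: 19.88
tcp_pos: [0.6365, -0.0118, 0.139]
eef_rot: [0.156, 0.988, 0.0, 0.004]
force: [0.3, 0.0, -0.9]
finger_gap: 0.0499
finger_force: 20.0
```

Request:
servo_tool(commands=[[0.4,[0.03,-0.45,0],0.04],[0.4,[0.03,-0.45,0],0.04],[0.4,[0.03,-0.45,0],0.04],[0.4,[0.03,-0.45,0],0.03],[0.4,[0.03,-0.45,0],0.03]])

```text
t: 20.3
tcp_pos: [0.6449, -0.1948, 0.1326]
eef_rot: [0.112, 0.994, 0.0, -0.0]
force: [0.9, 0.8, -1.1]
finger_gap: 0.0497
finger_force: 20.0
```

Request:
servo_tool(commands=[[0.4,[0.02,-0.4,0],0.03],[0.4,[0,-0.15,0],0],[0.4,[0,0,0],0],[0.4,[0,0,0],0],[0.4,[0,0,0],0]])

```text
t: 20.72
tcp_pos: [0.6467, -0.2354, 0.1326]
eef_rot: [0.105, 0.994, 0.001, -0.001]
force: [-1.0, 0.1, -1.7]
finger_gap: 0.0498
finger_force: 20.0
```

```bash
python3 - <<'E'
from h import *
to(.6475,-.249,.068,1.362)
snap('wrist','w7')
E
```

```text
t 20.72 tcp [ 0.6467 -0.2354  0.1326] phi 1.361 tilt [-0.001  0.001 -1.   ] need [ 0.01  -0.17  -0.807] 0.002 per row [ 0.01  -0.17  -0.807] 0.002
```

View pics/w7.png

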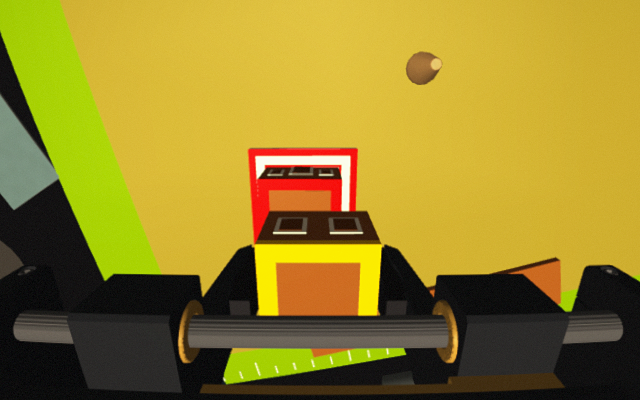

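Red storey top edge (258,180)-(341,179); held yellow top edge (255,244)-(381,244).

```bash
python3 - <<'E'
from h import *
f=load('w7'); mid(f,(257,180),(342,179),.055,.030); mid(f,(255,244),(381,244),.1616,.025)
E
```

```text
L 0.0597 phi 1.373 centres [ 0.5913 -0.2373] [ 0.6501 -0.2491]
L 0.0493 phi 1.361 centres [ 0.5989 -0.2255] [ 0.6478 -0.2359]
```

Request:
servo_tool(commands=[[0.4,[0.02,-0.165,0],0],[0.4,[0,0,-0.3],0],[0.4,[0,0,-0.3],0],[0.4,[0,0,-0.18],0],[0.4,[0,0,0],0]])

```text
t: 21.18
tcp_pos: [0.647, -0.2492, 0.0672]
eef_rot: [0.105, 0.994, 0.001, -0.002]
force: [-0.3, 0.1, -2.1]
finger_gap: 0.0498
finger_force: 20.0
```

Request:
servo_tool(commands=[[0.4,[0,0,0],0],[0.4,[0,0,0],0],[0.4,[0,0,-0.02],0],[0.4,[0,0,0],0],[0.4,[0,0,0],0]])

```text
t: 21.6
tcp_pos: [0.6489, -0.2506, 0.07]
eef_rot: [0.105, 0.994, -0.0, 0.001]
force: [1.1, -0.5, -2.1]
finger_gap: 0.0499
finger_force: 20.0
```

Request:
servo_tool(commands=[[0.4,[0,0.01,-0.02],0],[0.4,[0,0,-0.02],0],[0.4,[0,0,-0.01],0],[0.4,[0,0,0],0],[0.4,[0,0,0],0]])

```text
t: 22.02
tcp_pos: [0.6488, -0.2497, 0.0658]
eef_rot: [0.105, 0.994, -0.0, 0.0]
force: [-0.3, 0.9, 4.7]
finger_gap: 0.0499
finger_force: 20.0
```

Request:
servo_tool(commands=[[1,[0,0,0],0],[1,[0,0,0],0],[1,[0,0,0],0],[1,[0,0,0],0],[1,[0,0,0.1],0]])

```text
t: 22.43
tcp_pos: [0.6473, -0.249, 0.0712]
eef_rot: [0.105, 0.994, 0.001, -0.002]
force: [-0.5, 0.8, -0.5]
finger_gap: 0.0811
finger_force: 0.0
```

Request:
servo_tool(commands=[[1,[0,0,0.4],0],[1,[0,0,0.4],0],[1,[0,0,0.1],0],[1,[-0.2,0.16,0],0.15],[1,[-0.33,0.28,0],0.15]])

```text
t: 22.85
tcp_pos: [0.608, -0.2167, 0.1471]
eef_rot: [0.029, 1.0, -0.001, 0.002]
force: [-0.1, 0.1, 0.9]
finger_gap: 0.0884
finger_force: 0.0
```

Request:
servo_tool(commands=[[1,[-0.33,0.28,0],0.15],[1,[-0.33,0.28,0],0.15],[1,[-0.33,0.28,0],0.15],[1,[-0.33,0.28,0],0.15],[1,[-0.33,0.28,0],0.15]])

```text
t: 23.27
tcp_pos: [0.4728, -0.1015, 0.1451]
eef_rot: [-0.158, 0.987, -0.0, 0.0]
force: [-0.3, 0.3, 0.4]
finger_gap: 0.088
finger_force: 0.0
```

Request:
servo_tool(commands=[[1,[-0.14,0.1,0],0.01],[1,[0,0,0],0],[1,[0,0,0],0],[1,[0,0,0],0],[1,[0,0,0],0]])

```text
t: 23.68
tcp_pos: [0.4642, -0.0955, 0.1455]
eef_rot: [-0.158, 0.987, -0.0, 0.001]
force: [-0.2, -0.5, -0.8]
finger_gap: 0.0882
finger_force: 0.0
```

```bash
python3 - <<'E'
from h import *
to(.4622,-.0948,.030,1.893)
w=snap('wrist','w8')['color'];f=snap('top','t8')
cv2.imwrite('pics/c8.png',np.hstack([cv2.resize(w,(512,320)),cv2.resize(f['color'][118:198,400:472],(288,320),interpolation=cv2.INTER_CUBIC)]))
E
```

```text
t 23.68 tcp [ 0.4642 -0.0955  0.1455] phi 1.889 tilt [ 0.001 -0.001 -1.   ] need [-0.025  0.009 -1.444] 0.008 per row [-0.025  0.009 -1.444] 0.008
```

View pics/c8.png

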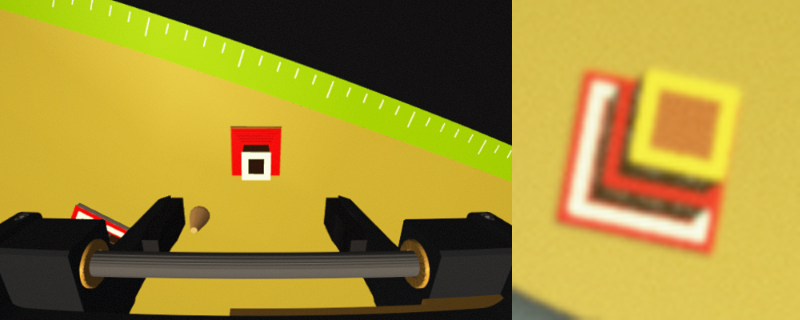

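```bash
python3 - <<'E'
from h import *
f=load('w8'); w=world(f,np.array([(241,152),(271,152),(270,180),(242,180)])/.8,[.059]*4); print('rim',w.mean(0).round(4),(w[1]-w[0]).round(4))
g=load('t8'); k=np.array([(133,66),(229,86),(210,180),(116,163)])
w=world(g,(k+.5)/4-.5+np.array([400,118]),[.095]*4); e=w[1]-w[0]; print('yellow',w.mean(0).round(4),np.arctan2(*e[:2][::-1]).round(3))
E
```

```text
rim [ 0.4639 -0.0943  0.059 ] [-0.0087  0.0262  0.    ]
yellow [ 0.6489 -0.2495  0.095 ] -1.773
```

Request:
servo_tool(commands=[[1,[-0.01,0,-0.45],0],[1,[0,0,-0.45],0],[1,[0,0,-0.4],0],[1,[0,0,-0.13],0],[1,[0,0,0],0]])

```text
t: 24.2
tcp_pos: [0.4601, -0.0937, 0.028]
eef_rot: [-0.159, 0.987, 0.002, -0.003]
force: [0.0, -0.1, -0.1]
finger_gap: 0.0878
finger_force: 0.0
```

Request:
servo_tool(commands=[[0.2,[0,0,0],0],[0.2,[0,0,0],0],[0.2,[0,0,0],0],[0.2,[0,0,0],0],[0.2,[0,0,0],0]])

```text
t: 24.62
tcp_pos: [0.4631, -0.0949, 0.032]
eef_rot: [-0.159, 0.987, -0.001, 0.001]
force: [-0.4, -1.0, 0.2]
finger_gap: 0.0569
finger_force: 0.0
```

Request:
servo_tool(commands=[[0.2,[0,0,0],0],[0.2,[0,0,0],0],[0.2,[0,0,0],0],[0.2,[0,0,0],0],[0.2,[0,0,0],0]])

```text
t: 25.03
tcp_pos: [0.4621, -0.0945, 0.0307]
eef_rot: [-0.159, 0.987, 0.0, -0.0]
force: [-0.8, -0.0, 0.8]
finger_gap: 0.0262
finger_force: 20.0
```

Request:
servo_tool(commands=[[0.2,[0,0,0.3],0],[0.2,[0,0,0.5],0],[0.2,[0,0,0.5],0],[0.2,[0,0,0.5],0],[0.2,[0,0,0.2],0]])

```text
t: 25.45
tcp_pos: [0.4643, -0.0954, 0.1961]
eef_rot: [-0.159, 0.987, -0.002, 0.003]
force: [1.5, -0.6, -1.1]
finger_gap: 0.0258
finger_force: 20.0
```

Request:
servo_tool(commands=[[0.2,[0.2,-0.16,0],-0.15],[0.2,[0.33,-0.28,0],-0.15],[0.2,[0.33,-0.28,0],-0.15],[0.2,[0.33,-0.28,0],-0.15],[0.2,[0.33,-0.28,0],-0.15]])

```text
t: 25.87
tcp_pos: [0.5846, -0.1978, 0.1903]
eef_rot: [0.03, 1.0, 0.0, -0.0]
force: [0.6, -0.1, -1.4]
finger_gap: 0.0257
finger_force: 20.0
```

Request:
servo_tool(commands=[[0.2,[0.33,-0.28,0],-0.15],[0.2,[0.33,-0.28,0],-0.15],[0.2,[0.12,-0.08,0],0],[0.2,[0,0,0],0],[0.2,[0,0,0],0]])

```text
t: 26.28
tcp_pos: [0.6457, -0.2479, 0.1894]
eef_rot: [0.103, 0.995, 0.001, -0.001]
force: [-1.0, 0.6, -0.7]
finger_gap: 0.0258
finger_force: 20.0
```

Request:
servo_tool(commands=[[0.2,[0,0,0],0],[0.2,[0,0,0],0],[0.2,[0,0,0],0]])

```text
t: 26.53
tcp_pos: [0.6456, -0.2472, 0.1911]
eef_rot: [0.102, 0.995, 0.0, -0.0]
force: [0.3, 1.1, -0.2]
finger_gap: 0.0261
finger_force: 20.0
```

```bash
python3 - <<'E'
from h import *
to(.6483,-.2495,.125,1.365)
E
```

```text
t 26.53 tcp [ 0.6456 -0.2472  0.1911] phi 1.366 tilt [-0.  0. -1.] need [ 0.033 -0.028 -0.826] -0.002 per row [ 0.033 -0.028 -0.826] -0.002
```

Request:
servo_tool(commands=[[0.2,[0.03,-0.03,-0.3],0],[0.2,[0,0,-0.3],0],[0.2,[0,0,-0.2],0],[0.2,[0,0,0],0],[0.2,[0,0,0],0]])

```text
t: 26.95
tcp_pos: [0.6481, -0.2499, 0.1267]
eef_rot: [0.103, 0.995, 0.0, -0.001]
force: [-0.1, 0.1, -0.5]
finger_gap: 0.0258
finger_force: 20.0
```

Request:
servo_tool(commands=[[0.2,[0,0,0],0],[0.2,[0,0,-0.02],0],[0.2,[0,0,-0.02],0],[0.2,[0,0,0],0],[0.2,[0,0,0],0]])

```text
t: 27.37
tcp_pos: [0.6486, -0.2505, 0.1239]
eef_rot: [0.103, 0.995, -0.0, 0.0]
force: [0.3, 0.3, -1.3]
finger_gap: 0.0259
finger_force: 20.0
```

Request:
servo_tool(commands=[[0.2,[0,0.01,-0.01],0],[0.2,[0,0,-0.01],0],[0.2,[0,0,-0.01],0],[0.2,[0,0,0],0],[0.2,[0,0,0],0]])

```text
t: 27.78
tcp_pos: [0.6489, -0.2497, 0.1222]
eef_rot: [0.103, 0.995, -0.0, 0.0]
force: [-2.0, 1.6, 6.2]
finger_gap: 0.0259
finger_force: 20.0
```

Contact. Release, rise, back off and look.

Request:
servo_tool(commands=[[1,[0,0,0],0],[1,[0,0,0],0],[1,[0,0,0],0],[1,[0,0,0],0],[1,[0,0,0],0]])

```text
t: 28.2
tcp_pos: [0.6485, -0.2497, 0.1208]
eef_rot: [0.103, 0.995, 0.0, -0.0]
force: [-0.4, 0.2, 0.2]
finger_gap: 0.057
finger_force: 0.0
```

Request:
servo_tool(commands=[[1,[0,0,0.1],0],[1,[0,0,0.3],0],[1,[0,0,0.4],0],[1,[0,0,0.4],0],[1,[-0.2,0,0.2],0]])

```text
t: 28.62
tcp_pos: [0.6354, -0.2504, 0.2385]
eef_rot: [0.102, 0.995, -0.001, 0.003]
force: [0.1, 0.3, 1.3]
finger_gap: 0.0877
finger_force: 0.0
```

Request:
servo_tool(commands=[[1,[-0.4,0.2,0],0],[1,[-0.4,0.2,0],0],[1,[-0.4,0.2,0],0],[1,[-0.4,0.2,0],0],[1,[-0.3,0.1,0],0]])

```text
t: 29.03
tcp_pos: [0.4784, -0.176, 0.2334]
eef_rot: [0.102, 0.995, 0.0, -0.0]
force: [0.7, 0.3, -0.1]
finger_gap: 0.0879
finger_force: 0.0
```

Request:
servo_tool(commands=[[1,[0,0,0],0],[1,[0,0,0],0],[1,[0,0,0],0],[1,[0,0,0],0],[1,[0,0,0],0]])

```text
t: 29.45
tcp_pos: [0.4815, -0.1782, 0.2333]
eef_rot: [0.103, 0.995, -0.0, 0.0]
force: [-0.0, 1.5, -0.3]
finger_gap: 0.0883
finger_force: 0.0
```

```bash
python3 - <<'E'
from h import *
f=snap('top','t9')['color'];s=snap('side','s9')['color']
r=lambda a:cv2.resize(a,(260,260),interpolation=cv2.INTER_CUBIC)
cv2.imwrite('pics/c9.png',np.hstack([cv2.resize(s,(520,520*400//640)),np.vstack([r(f[118:198,398:478]),r(f[130:210,177:257])])[:325+195][:520]]) if 0 else np.vstack([np.hstack([r(f[118:198,398:478]),r(f[130:210,177:257])]),cv2.resize(s,(520,325))]))
E
```

```text
(no output)
```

View pics/c9.png

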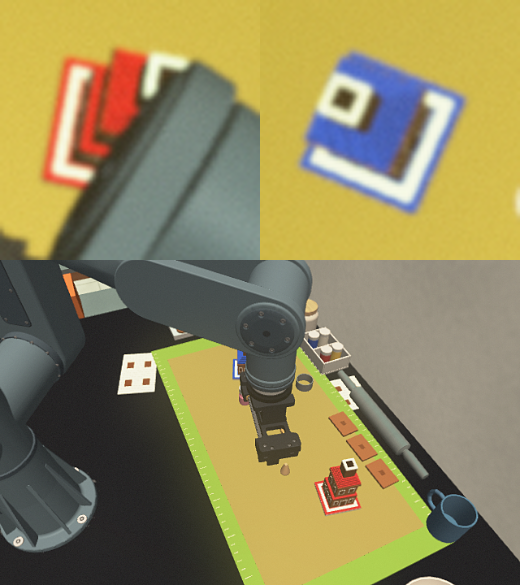

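The side view shows the tower upright at about (340,490), all pieces aligned. The top view shows the cottage seated, and the robot is clear of everything. Handing in.

```bash
python3 -c "
from workcell import arm
print(arm.hand_in())"
```

```text
the job is handed in; nothing more can be done
None
```

I stacked both houses on their boards, left the jar standing and handed the job in after about 30 s of robot time; the hand-in returned no verdict. The last pictures show both houses upright and the gripper clear, but the arm hid part of the red roof from above, so I did not measure how well it is centred.

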